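# Make up the rough and final polishing kits

### The arm

A 6-joint arm with a two-finger parallel gripper is mounted at the origin on the work surface. World frame = base frame: x ahead of the robot, y to its left, z up, the work surface at z = 0. Lengths are in m, angles in rad, forces in N, time in s.
With the tool pointing down it reaches from about 0.25 to 0.8 m from the base axis. Payload 3.9 kg.
Tool frame: the origin (TCP) lies at the very end of the fingers, on their centre line; the grasp point (between the pads) lies 19 mm behind it; z points along the fingers, y is the line along which they close (so a half turn about z gives the same grasp; the last joint's range is limited). The gripper opens to 85 mm and grips with 20 to 120 N. Pads are 22 mm wide; open, the fingers measure 114 mm over their backs; the gripper's body (76 mm by 85 mm) begins 54 mm behind the grasp point. The pads swing forward as they close: fully open they stand 13 mm farther back than shut.
Start: joints at [0, 0.26, -0.138, 1.173, 0, 1.571], TCP at [0.525, -0, 0.231] pointing down, gripper open.
Joint ranges: [-2.78, 2.78], [-0.83, 1.72], [-1.28, 1.37], [-1.9, 2.12], [-1.57, 1.48], [-3.14, 3.14]. Speed limits (rad/s): [2.57, 2.57, 3.14, 3.14, 3.14, 3.14].

### API

Orientations are given as a unit quaternion [w, x, y, z].
In Python, from station import robot, optics gives the robot as it stands.
- The arm moves only by the tool send_rows, never from a script. Its argument "steps" is a list of rows, each a list of 7 numbers: the shift along the tool's x, y, z as a fraction of full scale, then the turn, a rotation vector about the tool's x, y, z as a fraction of full scale, then the opening, from 0 (shut) to 1 (fully open). In form: [[tx, ty, tz, ax, ay, az, hand], ...]. A call has 1 to 12 rows; each row shifts and turns the commanded pose from where the row before left it, along the tool's axes as they then stand; what a row does not reach is not made up. Full scale, the value 1, is 40 mm for a shift and 0.08 rad for a turn. A row lasts 1/12 s, in which the tool goes at most 41.7 mm and 7.16 degrees, less where a joint would pass 70% of its speed; a pose out of reach is approached as far as the arm can. A call with a number of a shift or a turn outside -1 to 1 is refused whole. A call with a gripper value outside its range is refused whole. The fingers move at their own pace and stop on an object; "newtons" is the grip in N (left out, the last holds). Time passes only in rows, so rows that do not move let the fingers close. It gives the time, the measured TCP pose, the force, the opening and the grip force at its end, in the units of the state.
- robot.get_obs(): the state, without advancing time (a new reading comes with each control period).
- optics.capture(name): name is "scene" or "side" or "wrist"; returns the picture (400x640x3 uint8, blue, green, red); there is no depth.
- optics.camera_params(name): a dict with "fx", "fy", "cx", "cy" (pixels), "rvec" (rotation vector, rad) and "tvec" (3), from world to camera coordinates, as OpenCV has them. Camera axes: x right, y down, z forward; pixel columns grow to the right and rows downward; lengths in m; the calibration is good to about 2 mm. A picture is of the moment at which its call begins: read the wrist's pose just before it. camera_params takes no time and is no camera call; for the wrist camera it gives the pose at the moment of the call.
- robot.hand_in(): hands the job in; it is judged then, once.
Trained networks look in the newest picture that a camera, given by its name, has taken for a name from the list of things; names that differ only in an ending like _2 or _b are one class to them, and where a whole thing is asked for, a point or a joint stands for the part that bears it (a point fixed in the world has none). Each returns a list of dicts, best first, with "p" (0 to 1); they miss things now and then, are a little off and sometimes report something else, mostly with a low value. They report only what shows in the picture. A call takes as long as a camera call. They do not tell look-alikes from the thing itself.
- optics.boxes_of(camera, name): "box" ([left, top, right, bottom] in pixels, round what is visible of it).
- optics.outline_of(camera, name): "pixels" (400x640 bool, what is visible of it) and "box" ([left, top, right, bottom] in pixels, round what is visible of it).
The state is a dict: "time": time; "joint_pos": joint angles; "qd": joint speeds; "tau": joint torques, N m; "position": TCP position; "eef_rot": TCP orientation; "force": force on the tool from outside, world axes, zero at the start; "moment": the same for the moment, N m; "width": finger opening in m; "finger_force": force on a finger pad.
Only numpy, scipy, OpenCV 4.12 (cv2) and the standard library are available. Lean on these libraries where they do the work, as an engineer would, in place of code of your own. Each camera call takes 0.05 s, during which the arm holds its last target. There are 200 camera calls.

### The job

Make up two polishing kits from the stock in the middle of the jeweller's bench. The yellow tray gets the brown compound bar and the black bristle brush wheel for cutting down; the blue tray gets the red rouge bar, the white felt wheel and the tapered felt ring buff for the final polish. In each tray lay the bar flat in the long bay and set each round piece in a square bay of its own, everything the same way up as it is now and resting on the tray's floor; leave the green bar undisturbed where it lies.

Things in the scene. Friction and masses are not known exactly. Their poses are not given: they have to be found in the camera images.
- bar_brown: Dark brown bar of polishing compound (tripoli), 80 x 30 x 30 mm with square edges, lying on the bench, about 140 g, a cream paper sleeve round one half. Origin: centre of its underside; x along its 80 mm length, z up.
- bar_red: Bright red bar of polishing compound (rouge), 80 x 30 x 30 mm with square edges, lying on the bench, about 140 g, a cream paper sleeve round one half. Origin: centre of its underside; x along its 80 mm length, z up.
- bar_green: Green bar of polishing compound, not wanted in either kit, 80 x 30 x 30 mm with square edges, lying on the bench, about 140 g, a cream paper sleeve round one half. Origin: centre of its underside; x along its 80 mm length, z up.
- brush: Black bristle brush wheel with a round pale wooden hub showing on top, lying flat: 56 mm diameter, 25 mm thick over the bristles (hub 1 mm more), about 50 g; the bristles are stiff and can be gripped as a solid. Origin: centre of its underside, z up along its axis.
- felt_wheel: Off-white hard felt wheel with a small brown centre and dark arbor hole, lying flat: a disc of 56 mm diameter, 25 mm thick, about 50 g, hard. Origin: centre of its underside, z up along its axis.
- ring_buff: Off-white felt ring buff (for the insides of rings) standing upright on its foot: 30 mm diameter and cylindrical up to 36 mm (the lowest 12 mm is a wooden collar), then tapering to a blunt tip of 12 mm at 66 mm high, about 40 g, hard. Origin: centre of its underside, z up along its axis.
- tray_yellow: Yellow plastic kit tray for the rough kit, 182 (x) x 144 (y) mm, fixed. Origin: centre of its underside, on the bench; z up. Floor 4 mm; walls and dividers 4 mm thick, tops 12 mm above the bench. One long bay, inside 174 (x) x 52 (y) mm, centre x = 0, y = -42 mm; beside it two square bays, inside 85 (x) x 80 (y) mm, centres x = -44.5 and +44.5 mm, y = +28 mm.
- tray_blue: Blue plastic kit tray for the final-polish kit, 182 (x) x 144 (y) mm, fixed. Origin: centre of its underside, on the bench; z up. Floor 4 mm; walls and dividers 4 mm thick, tops 12 mm above the bench. One long bay, inside 174 (x) x 52 (y) mm, centre x = 0, y = -42 mm; beside it two square bays, inside 85 (x) x 80 (y) mm, centres x = -44.5 and +44.5 mm, y = +28 mm.
Mind the look-alikes: they are no part of the job. Leave any turquoise look-alike of the felt_wheel alone. What is shaped like the bar_green but purple is not meant.

How it is judged:
At the end, for the whole second after the job is handed in: Each piece flat or upright in its own bay of its tray, on the floor within 4 mm and 0.12 rad, at rest; from the bay's centre: bars within 16 mm across, 52 along; wheels 18 mm in x, 15 in y; buff 30 and 28, over 55 mm from the felt wheel. Green bar flat, within 20 mm of its start (z of bar_brown in the frame of tray_yellow between 0 and 0.008 m and linear speed of each of bar_brown, brush, bar_red, felt_wheel, ring_buff, bar_green below 0.02 m/s and angular speed of each of bar_brown, brush, bar_red, felt_wheel, ring_buff, bar_green below 0.2 rad/s and angle between each of bar_brown, brush, bar_red, felt_wheel, ring_buff, bar_green's own z axis and vertical below 0.12 rad and x of bar_brown in the frame of tray_yellow between -0.052 and 0.052 m and y of bar_brown in the frame of tray_yellow between -0.058 and -0.026 m and z of brush in the frame of tray_yellow between 0 and 0.008 m and y of brush in the frame of tray_yellow between 0.013 and 0.043 m and (x of brush in the frame of tray_yellow between -0.0625 and -0.0265 m or x of brush in the frame of tray_yellow between 0.0265 and 0.0625 m) and z of bar_red in the frame of tray_blue between 0 and 0.008 m and x of bar_red in the frame of tray_blue between -0.052 and 0.052 m and y of bar_red in the frame of tray_blue between -0.058 and -0.026 m and z of felt_wheel in the frame of tray_blue between 0 and 0.008 m and y of felt_wheel in the frame of tray_blue between 0.013 and 0.043 m and (x of felt_wheel in the frame of tray_blue between -0.0625 and -0.0265 m or x of felt_wheel in the frame of tray_blue between 0.0265 and 0.0625 m) and z of ring_buff in the frame of tray_blue between 0 and 0.008 m and y of ring_buff in the frame of tray_blue between 0 and 0.056 m and (x of ring_buff in the frame of tray_blue between -0.0745 and -0.0145 m or x of ring_buff in the frame of tray_blue between 0.0145 and 0.0745 m) and horizontal distance between felt_wheel and ring_buff above 0.055 m and distance of bar_green from where it was at the start of the episode below 0.02 m); the robot touches nothing.
It fails at once if the green bar was shifted by more than 30 mm (distance of bar_green from where it was at the start of the episode above 0.03 m).
It also fails if it takes over 128 s, if anything falls off the work surface, if the arm or the gripper's body presses on something with over 40 N, if the wrist force passes 120 N, or if a joint passes its speed limit or range.

## Working session

There is one attempt and no reset: what is moved stays moved. The work goes in short steps, Python scripts to look and compute and a tool call to move; the robot and the scene stay as the last step left them, time stands still between calls to the robot, and variables do not carry over. Pictures are saved under pics/ and viewed, at most 14 in all, crops included, and the job is handed in when it is done.

Besides the shell and the picture viewer there is one more tool, called after ">>>" by a JSON object that holds its "name" and its "arguments". send_rows: Moves the arm, as the interface text tells. Shift numbers are shares of 40 mm and turn numbers shares of 0.08 rad, none past 1 either way. Its arguments: {"type":"object","properties":{"steps":{"type":"array"},"newtons":{"type":"number"}},"required":["steps"]}

```bash
ls; mkdir -p pics
python3 - <<'E'
from station import robot, optics
import cv2
o=robot.get_obs();print(o['time'],o['position'],o['eef_rot'],o['width'])
for c in("scene","side"):
    cv2.imwrite(f"pics/{c}0.png",optics.capture(c)); print(c,optics.camera_params(c))
E
```

```text
pics
0.0 [ 5.24300870e-01 -8.04248908e-06  2.30473778e-01] [-6.88320858e-04  7.07101993e-01  7.07110881e-01 -7.06960531e-04] 0.08578272368818503
scene {'fx': 460.9691004094795, 'fy': 460.9691004094795, 'cx': 326.6650690246484, 'cy': 201.22685979766337, 'rvec': array([ 1.99153269,  0.93829044, -0.47409366]), 'tvec': array([-0.31872525, -0.16821328,  1.37517531])}
side {'fx': 452.0735601221793, 'fy': 452.0735601221793, 'cx': 323.26536372605386, 'cy': 200.9308819550269, 'rvec': array([ 2.31659855, -0.54307471,  0.23504683]), 'tvec': array([-0.4329585 ,  0.17872422,  1.03595155])}
```

View pics/scene0.png

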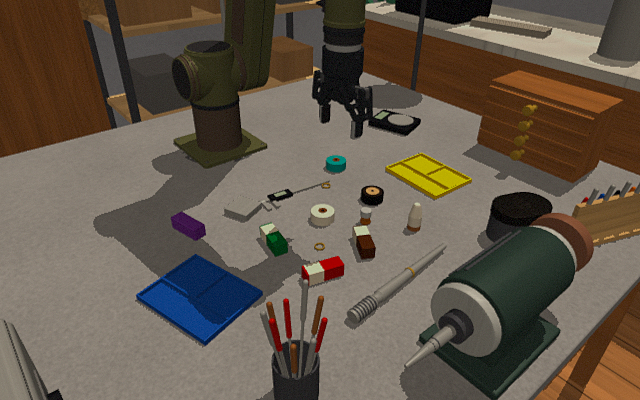

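View pics/side0.png

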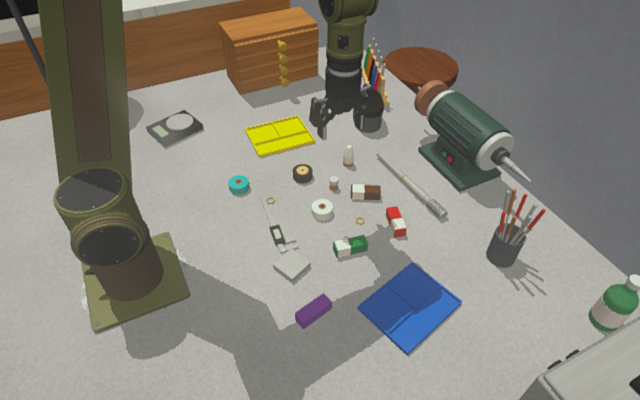

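The teal wheel at scene (336,163) and the purple bar at (188,225) are look-alikes. The ring buff candidates are the white cone at (415,217) and a small white and brown piece at (366,215). I'll fit poses to the network outlines and make a crop to check these.

```bash
cat > h.py <<'E'
import numpy as np, cv2
from scipy.optimize import minimize
from station import robot, optics
def box(l,w,h): return np.array([[x,y,z] for x in(-l/2,l/2) for y in(-w/2,w/2) for z in(0,h)])
def rings(rs):
    a=np.linspace(0,2*np.pi,32,endpoint=False)
    return np.vstack([np.c_[r*np.cos(a),r*np.sin(a),0*a+z] for r,z in rs])
BAR=box(.08,.03,.03); W=rings([(.028,0),(.028,.025)]); BUFF=rings([(.015,0),(.015,.036),(.006,.066)]); TR=box(.182,.144,.012)
SH=dict(bar_brown=BAR,bar_red=BAR,bar_green=BAR,brush=W,felt_wheel=W,ring_buff=BUFF,tray_yellow=TR,tray_blue=TR)
def proj(P,c):
    K=np.array([[c['fx'],0,c['cx']],[0,c['fy'],c['cy']],[0,0,1]])
    return cv2.projectPoints(np.asarray(P,float).reshape(-1,3),c['rvec'],c['tvec'],K,None)[0][:,0]
def ray(uv,c,z=0.):
    R=cv2.Rodrigues(c['rvec'])[0]; o=-R.T@c['tvec']
    d=R.T@np.array([(uv[0]-c['cx'])/c['fx'],(uv[1]-c['cy'])/c['fy'],1]); return o+d*(z-o[2])/d[2]
def place(S,p,z=0.):
    c,s=np.cos(p[2]),np.sin(p[2]); return S@np.array([[c,s,0],[-s,c,0],[0,0,1]])+[p[0],p[1],z]
def render(S,p,c,z=0.):
    m=np.zeros((1600,2560),np.uint8); h=cv2.convexHull(((proj(place(S,p,z),c)+.5)*4).astype(np.int32)); cv2.fillConvexPoly(m,h,1)
    return cv2.resize(m.astype(np.float32),(640,400),interpolation=cv2.INTER_AREA)
def fit(S,obs,z=0.,round_=False):
    """obs: list of (mask,cam). max IoU of the silhouette"""
    m0,c0=obs[0]; ys,xs=np.nonzero(m0); x0=ray((xs.mean(),ys.mean()),c0,z+S[:,2].max()/2)
    def cost(p):
        return sum(1-np.minimum(r,m).sum()/np.maximum(r,m).sum() for m,r in((m,render(S,p,c,z)) for m,c in obs))/len(obs)
    best=None
    for y in ([0] if round_ else np.arange(6)*np.pi/6):
        sx=np.array([[0,0,0],[.01,0,0],[0,.01,0],[0,0,.3]])+[x0[0],x0[1],y]
        r=minimize(cost,sx[0],method='Nelder-Mead',options=dict(initial_simplex=sx,xatol=1e-4,fatol=1e-4,maxiter=120))
        if best is None or r.fun<best.fun: best=r
    return best.x,best.fun
E
python3 - <<'E'
from h import *
ims={c:optics.capture(c) for c in("scene","side")}; cam={c:optics.camera_params(c) for c in ims}
import pickle
D={}
for n in SH:
    obs=[]
    for c in ims:
        L=optics.outline_of(c,n); D[n,c]=L
        print(n,c,[(round(d['p'],2),[int(v) for v in d['box']]) for d in L[:4]])
pickle.dump(D,open('det.pkl','wb'))
a=cv2.resize(ims['scene'][140:290,220:460],None,fx=3.2,fy=3.2,interpolation=cv2.INTER_CUBIC); cv2.imwrite('pics/crop.png',a)
E
```

```text
bar_brown scene [(0.96, [350, 228, 376, 259]), (0.25, [134, 255, 262, 343])]
bar_brown side [(0.65, [350, 183, 381, 200]), (0.65, [329, 235, 364, 257])]
bar_red scene [(0.72, [302, 255, 344, 282])]
bar_red side [(0.6, [387, 203, 408, 237]), (0.59, [350, 184, 382, 198])]
bar_green scene [(0.68, [167, 213, 206, 242]), (0.57, [260, 225, 285, 255]), (0.24, [408, 201, 419, 233])]
bar_green side [(0.89, [297, 293, 335, 329]), (0.83, [330, 235, 366, 256])]
brush scene [(0.65, [358, 183, 382, 207])]
brush side [(0.9, [293, 160, 312, 182])]
felt_wheel scene [(0.88, [329, 153, 348, 173]), (0.74, [311, 205, 335, 228])]
felt_wheel side [(0.87, [315, 198, 332, 220]), (0.85, [228, 173, 250, 195])]
ring_buff scene [(0.55, [404, 202, 419, 231])]
ring_buff side [(0.76, [344, 141, 351, 164])]
tray_yellow scene [(0.66, [386, 153, 473, 201])]
tray_yellow side [(0.67, [245, 114, 317, 159])]
tray_blue scene [(0.73, [136, 256, 262, 346])]
tray_blue side [(0.76, [358, 258, 461, 359])]
```

View pics/crop.png

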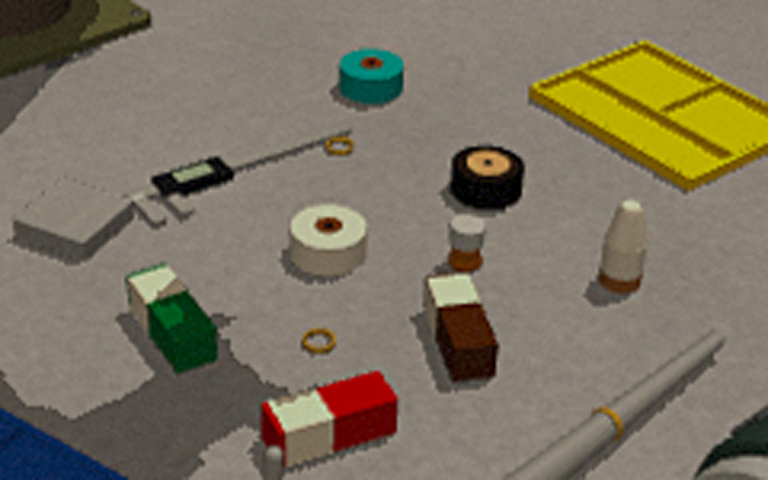

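The enlarged crop (scale 3.2, offset 220,140) settles which pieces are meant:
- **Felt wheel:** the off-white disc at (322,215), not the turquoise one at (336,163).
- **Brush:** (372,195), black with a pale hub.
- **Ring buff:** the tapered upright piece with a wooden collar at (415,217), not the small jar at (366,215).
- **Brown bar:** (365,243).
- **Red bar:** (323,270).
- **Green bar:** (273,240), not the purple one at (188,225).

Next I fit the poses.

```bash
cat > fitall.py <<'E'
from h import *
import pickle
D=pickle.load(open('det.pkl','rb')); cam={c:optics.camera_params(c) for c in("scene","side")}
idx={('bar_green','scene'):1,('bar_green','side'):1,('felt_wheel','scene'):1}
Pz={}
vis={c:cv2.imread(f'pics/{c}0.png') for c in cam}
for n,S in SH.items():
    obs=[(D[n,c][idx.get((n,c),0)]['pixels'].astype(np.float32),cam[c]) for c in cam]
    rd=n in('brush','felt_wheel','ring_buff')
    p,f=fit(S,obs,0,rd); each=[fit(S,[o],0,rd)[0] for o in obs]
    Pz[n]=p; print(n,p.round(4),round(f,3),'|',*[e.round(3) for e in each])
    for c in cam:
        h=cv2.convexHull(proj(place(S,p),cam[c]).astype(np.float32)); cv2.polylines(vis[c],[h.astype(int)],True,(255,0,255),1)
        if 'tray' in n:
            q=proj(place(np.array([[0,-.042,.004]]),p),cam[c])[0]; cv2.circle(vis[c],tuple(int(v) for v in q),2,(0,0,255),-1)
pickle.dump(Pz,open('pose.pkl','wb'))
a=np.hstack([cv2.resize(vis['scene'][140:350,130:480],(400,240)),cv2.resize(vis['side'][100:370,220:470],(400,432))[:240]]) if 0 else None
cv2.imwrite('pics/fit.png',np.vstack([cv2.resize(vis['scene'][145:350,130:480],None,fx=2,fy=2)[:,:700],]))
E
python3 fitall.py
```

```text
bar_brown [ 0.6115  0.0021 -0.5212] 0.093 | [6.120e-01 2.000e-03 2.596e+00] [6.110e-01 1.000e-03 2.591e+00]
bar_red [ 0.628  -0.1231  1.2375] 0.146 | [ 0.628 -0.122  1.324] [ 0.629 -0.121  1.222]
bar_green [ 0.485  -0.1426 -0.2015] 0.077 | [ 0.485 -0.143 -0.185] [ 0.485 -0.142  2.942]
brush [0.4919 0.147  0.2026] 0.07 | [0.492 0.147 0.134] [0.493 0.149 0.364]
felt_wheel [ 0.4787 -0.0012  0.0017] 0.115 | [ 0.477 -0.001  0.038] [ 0.48  -0.     0.011]
ring_buff [0.6352 0.1397 0.1337] 0.109 | [0.632 0.143 0.235] [ 0.636  0.14  -0.208]
tray_yellow [0.5042 0.3475 3.0924] 0.033 | [ 0.503  0.347 -0.04 ] [ 0.505  0.348 -0.049]
tray_blue [ 0.5267 -0.3375  0.2674] 0.021 | [ 0.527 -0.338  0.257] [ 0.527 -0.338  0.267]
```

View pics/fit.png

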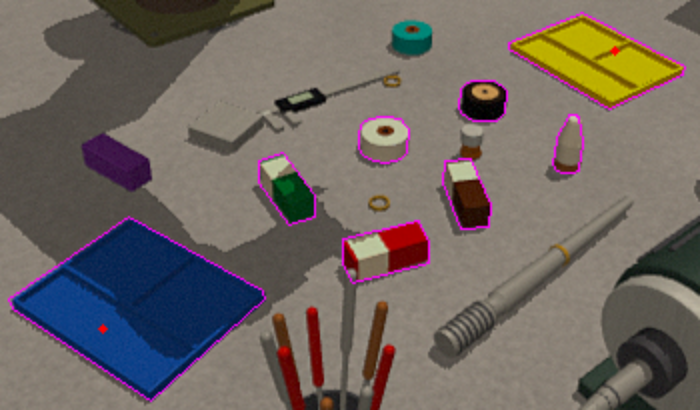

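The outlines fit. The long bay of the yellow tray shows that its yaw is -0.049, because the dot at pi landed on the square-bay divider. The blue tray's yaw of 0.267 puts the dot in its long bay. Next I check the clutter positions and write a small planner.

```bash
cat > plan.py <<'E'
import sys
from h import *
from scipy.spatial.transform import Rotation as Ro
# usage: plan.py x,y,z,psi ... ; psi = angle of closing axis from world x. From the current pose through the waypoints: turn first, then shift.
o=robot.get_obs(); w,x,y,z=o['eef_rot']; R=Ro.from_quat([x,y,z,w]).as_matrix()
p=np.array(o['position']); psi=np.arctan2(R[1,1],R[0,1]); print('t',round(o['time'],2),'p',p.round(4),'psi',round(psi,3),'tilt',R[:2,2].round(4),'w',round(o['width'],4),'j6',round(o['joint_pos'][5],2))
for a in sys.argv[1:]:
    t=np.array([float(v) for v in a.split(',')]); d=t[:3]-p; e=(t[3]-psi+np.pi/2)%np.pi-np.pi/2
    psi2=psi+e; ty=np.array([np.cos(psi2),np.sin(psi2),0]); tx=np.array([-ty[1],ty[0],0])
    s=np.array([d@tx,d@ty,-d[2]])/.04; u=-e/.08
    n=int(np.ceil(abs(u)/.95)); m=int(np.ceil(np.linalg.norm(s)/.95))
    print(a,'turn az',round(u,2),f'= {n} x {u/max(n,1):.3f} | shift',s.round(2),f'= {m} x',(s/max(m,1)).round(3))
    p=t[:3]; psi=psi2
E
python3 - <<'E'
from h import *
c=optics.camera_params('scene')
for n,uv,z in(('jar',(366,218),.01),('ring1',(326,185),0),('ring2',(319,247),0),('calip end',(328,183),0),('calip jaw',(275,208),0),('pen tool tip',(445,246),.01),('pen tool mid',(400,280),.01)): print(n,ray(uv,c,z).round(3))
E
python3 plan.py 0.4787,-0.0012,0.1,0.3 0.4787,-0.0012,0.008,0.3 0.4787,-0.0012,0.13,1.05
```

```text
jar [0.55  0.072 0.01 ]
ring1 [0.37  0.103 0.   ]
ring2 [ 0.553 -0.071  0.   ]
calip end [0.366 0.113 0.   ]
calip jaw [ 0.374 -0.061  0.   ]
pen tool tip [0.729 0.133 0.01 ]
pen tool mid [ 0.738 -0.02   0.01 ]
t 1.0 p [ 0.525  -0.      0.2313] psi -0.0 tilt [-0. -0.] w 0.0853 j6 1.57
0.4787,-0.0012,0.1,0.3 turn az -3.75 = 4 x -0.938 | shift [ 0.31 -1.11  3.28] = 4 x [ 0.078 -0.279  0.821]
0.4787,-0.0012,0.008,0.3 turn az -0.0 = 0 x -0.000 | shift [0.  0.  2.3] = 3 x [0.    0.    0.767]
0.4787,-0.0012,0.13,1.05 turn az -9.38 = 10 x -0.938 | shift [ 0.    0.   -3.05] = 4 x [ 0.     0.    -0.762]
```

```bash
python3 plan.py 0.4787,-0.0012,0.06,-0.52 0.4787,-0.0012,0.008,-0.52 0.4787,-0.0012,0.1,-0.52 0.5622,-0.2987,0.1,-0.52 0.5622,-0.2987,0.0135,-0.52
```

```text
t 1.0 p [ 0.525  -0.      0.2313] psi -0.0 tilt [-0. -0.] w 0.0853 j6 1.57
0.4787,-0.0012,0.06,-0.52 turn az 6.5 = 7 x 0.928 | shift [-0.6  -0.99  4.28] = 5 x [-0.12  -0.198  0.857]
0.4787,-0.0012,0.008,-0.52 turn az -0.0 = 0 x -0.000 | shift [0.  0.  1.3] = 2 x [0.   0.   0.65]
0.4787,-0.0012,0.1,-0.52 turn az -0.0 = 0 x -0.000 | shift [ 0.   0.  -2.3] = 3 x [ 0.     0.    -0.767]
0.5622,-0.2987,0.1,-0.52 turn az -0.0 = 0 x -0.000 | shift [-5.42  5.51 -0.  ] = 9 x [-0.602  0.612 -0.   ]
0.5622,-0.2987,0.0135,-0.52 turn az -0.0 = 0 x -0.000 | shift [0.   0.   2.16] = 3 x [0.    0.    0.721]
```

>>> {"name": "send_rows", "arguments": {"steps": [[0,0,0,0,0,0.93,1],[0,0,0,0,0,0.93,1],[0,0,0,0,0,0.93,1],[0,0,0,0,0,0.93,1],[0,0,0,0,0,0.93,1],[0,0,0,0,0,0.93,1],[0,0,0,0,0,0.92,1],[-0.15,-0.25,0.8,0,0,0,1],[-0.15,-0.25,0.85,0,0,0,1],[-0.15,-0.25,0.85,0,0,0,1],[-0.15,-0.24,0.85,0,0,0,1],[0,0,0.9,0,0,0,1]], "newtons": 40}}

```text
time: 2.0
position: [0.4761, -0.0012, 0.0603]
eef_rot: [-0.0, 0.865, 0.502, -0.001]
force: [0.0, 0.2, 0.5]
width: 0.0856
finger_force: 0.0
```

>>> {"name": "send_rows", "arguments": {"steps": [[0,0,0,0,0,0,1],[0,0,0,0,0,0,1]]}}

```text
time: 2.17
position: [0.477, -0.0011, 0.0604]
eef_rot: [-0.001, 0.865, 0.502, -0.002]
force: [0.5, -0.3, 1.0]
width: 0.0858
finger_force: 0.0
```

```bash
python3 - <<'E'
from h import *
im=optics.capture('wrist');c=optics.camera_params('wrist')
h=cv2.convexHull(proj(place(W,(.4787,-.0012,0)),c)); cv2.polylines(im,[h.astype(int)],True,(255,0,255),1)
cv2.imwrite('pics/w1.png',im)
E
python3 plan.py 0.4787,-0.0012,0.008,-0.52
```

```text
t 2.22 p [ 0.4794 -0.0011  0.0621] psi -0.52 tilt [0.0003 0.    ] w 0.0854 j6 2.09
0.4787,-0.0012,0.008,-0.52 turn az 0.0 = 1 x 0.000 | shift [-0.01 -0.01  1.35] = 2 x [-0.005 -0.007  0.676]Traceback (most recent call last):
  File "<stdin>", line 3, in <module>
cv2.error: OpenCV(4.12.0) /io/opencv/modules/imgproc/src/convhull.cpp:143: error: (-215:Assertion failed) total >= 0 && (depth == CV_32F || depth == CV_32S) in function 'convexHull'
```

>>> {"name": "send_rows", "arguments": {"steps": [[0,0,0.65,0,0,0,1],[0,0,0.65,0,0,0,1],[0,0,0,0,0,0,1],[0,0,0,0,0,0,0],[0,0,0,0,0,0,0],[0,0,0,0,0,0,0],[0,0,0,0,0,0,0],[0,0,0,0,0,0,0]]}}

```text
time: 2.88
position: [0.481, -0.0011, 0.012]
eef_rot: [0.001, 0.865, 0.502, 0.002]
force: [-1.7, 0.9, 5.8]
width: 0.0537
finger_force: 40.8
```

>>> {"name": "send_rows", "arguments": {"steps": [[0,0,0,0,0,0,0],[0,0,0,0,0,0,0],[0,0,-0.4,0,0,0,0],[0,0,-0.7,0,0,0,0],[0,0,-0.7,0,0,0,0],[0,0,-0.5,0,0,0,0],[0,0,0,0,0,0,0]]}}

```text
time: 3.47
position: [0.4832, -0.0012, 0.1072]
eef_rot: [0.003, 0.865, 0.502, 0.005]
force: [0.4, -0.2, -0.4]
width: 0.0544
finger_force: 42.6
```

```bash
python3 - <<'E'
from h import *
im=np.hstack([cv2.resize(optics.capture('side')[100:300,240:440],(400,400)),cv2.resize(optics.capture('scene')[100:300,220:420],(400,400))])
cv2.imwrite('pics/g1.png',im)
E
python3 plan.py 0.5622,-0.2987,0.1,-0.52 0.5622,-0.2987,0.0135,-0.52
```

```text
t 3.57 p [ 0.4804 -0.0012  0.1035] psi -0.52 tilt [0.0049 0.    ] w 0.0542 j6 2.09
0.5622,-0.2987,0.1,-0.52 turn az -0.0 = 1 x -0.001 | shift [-5.44  5.47  0.09] = 9 x [-0.604  0.608  0.01 ]
0.5622,-0.2987,0.0135,-0.52 turn az -0.0 = 0 x -0.000 | shift [0.   0.   2.16] = 3 x [0.    0.    0.721]
```

View pics/g1.png

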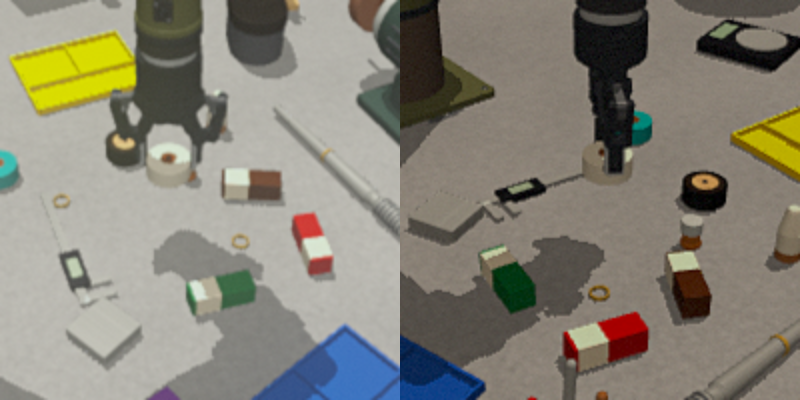

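The side and scene crops show the felt wheel held level between the pads, at about (168,165) in the left crop. Now I carry it to the blue tray.

>>> {"name": "send_rows", "arguments": {"steps": [[-0.4,0.4,0,0,0,0,0],[-0.64,0.64,0,0,0,0,0],[-0.64,0.65,0,0,0,0,0],[-0.64,0.65,0,0,0,0,0],[-0.64,0.65,0,0,0,0,0],[-0.64,0.65,0,0,0,0,0],[-0.64,0.65,0,0,0,0,0],[-0.6,0.6,0,0,0,0,0],[-0.4,0.4,0,0,0,0,0],[-0.2,0.2,0,0,0,0,0],[0,0,0,0,0,0,0],[0,0,0,0,0,0,0]]}}

```text
time: 4.57
position: [0.5602, -0.2982, 0.1003]
eef_rot: [-0.001, 0.865, 0.501, -0.0]
force: [-0.4, 0.7, -0.7]
width: 0.0546
finger_force: 42.6
```

```bash
python3 plan.py 0.5622,-0.2987,0.1,-0.52 0.5622,-0.2987,0.0145,-0.52
```

```text
t 4.57 p [ 0.5602 -0.2982  0.1003] psi -0.52 tilt [-0.0021  0.002 ] w 0.0546 j6 1.6
0.5622,-0.2987,0.1,-0.52 turn az -0.0 = 1 x -0.005 | shift [0.01 0.05 0.01] = 1 x [0.014 0.05  0.007]
0.5622,-0.2987,0.0145,-0.52 turn az -0.0 = 0 x -0.000 | shift [0.   0.   2.14] = 3 x [0.    0.    0.712]
```

Lower it 2.17, then open partly so the fingers clear the walls, and lift.

>>> {"name": "send_rows", "arguments": {"steps": [[0.01,0.05,0.7,0,0,0,0],[0,0,0.7,0,0,0,0],[0,0,0.5,0,0,0,0],[0,0,0.17,0,0,0,0],[0,0,0.07,0,0,0,0],[0,0,0,0,0,0,0]]}}

```text
time: 5.07
position: [0.5613, -0.2969, 0.0161]
eef_rot: [-0.002, 0.865, 0.502, -0.001]
force: [0.6, 0.3, 0.0]
width: 0.0544
finger_force: 44.4
```

>>> {"name": "send_rows", "arguments": {"steps": [[0,0,0,0,0,0,0.8],[0,0,0,0,0,0,0.8],[0,0,0,0,0,0,0.8],[0,0,0,0,0,0,0.8],[0,0,-0.5,0,0,0,0.8],[0,0,-0.9,0,0,0,0.8],[0,0,-0.9,0,0,0,1],[0,0,-0.2,0,0,0,1]]}}

```text
time: 5.73
position: [0.5664, -0.3015, 0.122]
eef_rot: [0.004, 0.865, 0.502, 0.003]
force: [0.9, -0.0, -0.4]
width: 0.0853
finger_force: 0.0
```

```bash
python3 plan.py 0.6280,-0.1231,0.11,-0.333 0.6280,-0.1231,0.01,-0.333 0.6280,-0.1231,0.11,-1.304 0.5378,-0.3780,0.11,-1.304
```

```text
t 5.73 p [ 0.5664 -0.3015  0.122 ] psi -0.52 tilt [ 0.0086 -0.0045] w 0.0853 j6 1.6
0.6280,-0.1231,0.11,-0.333 turn az -2.34 = 3 x -0.779 | shift [ 4.72 -0.    0.3 ] = 5 x [ 0.944 -0.001  0.06 ]
0.6280,-0.1231,0.01,-0.333 turn az -0.0 = 0 x -0.000 | shift [0.  0.  2.5] = 3 x [0.    0.    0.833]
0.6280,-0.1231,0.11,-1.304 turn az 12.14 = 13 x 0.934 | shift [ 0.   0.  -2.5] = 3 x [ 0.     0.    -0.833]
0.5378,-0.3780,0.11,-1.304 turn az -0.0 = 0 x -0.000 | shift [-3.86  5.55 -0.  ] = 8 x [-0.482  0.694 -0.   ]
```

>>> {"name": "send_rows", "arguments": {"steps": [[0,0,0,0,0,-0.78,1],[0,0,0,0,0,-0.78,1],[0,0,0,0,0,-0.78,1],[0.7,0,0.1,0,0,0,1],[0.9,0,0.1,0,0,0,1],[0.9,0,0.1,0,0,0,1],[0.9,0,0.1,0,0,0,1],[0.9,0,0.1,0,0,0,1],[0.42,0,0.1,0,0,0,1],[0,0,0,0,0,0,1],[0,0,0,0,0,0,1],[0,0,0,0,0,0,1]]}}

```text
time: 6.73
position: [0.6246, -0.122, 0.0917]
eef_rot: [0.0, 0.815, 0.58, -0.0]
force: [0.2, -0.6, 0.4]
width: 0.0856
finger_force: 0.0
```

```bash
python3 plan.py 0.6280,-0.1231,0.01,-0.333
python3 - <<'E'
from h import *
im=optics.capture('wrist');c=optics.camera_params('wrist')
h=cv2.convexHull(proj(place(BAR,(.628,-.1231,1.2375)),c).astype(np.float32)); cv2.polylines(im,[h.astype(int)],True,(255,0,255),1)
L=optics.outline_of('wrist','bar_red'); print([(d['p'],d['box']) for d in L])
if L: print(fit(BAR,[(L[0]['pixels'].astype(np.float32),c)]))
cv2.imwrite('pics/w1.png',im)
E
```

```text
t 6.73 p [ 0.6246 -0.122   0.0917] psi -0.333 tilt [-0.0002 -0.0007] w 0.0856 j6 1.71
0.6280,-0.1231,0.01,-0.333 turn az -0.0 = 1 x -0.002 | shift [0.   0.09 2.04] = 3 x [0.001 0.03  0.681]
[(0.65, [291.8, 146.3, 347.3, 276.3]), (0.23, [66.0, 265.9, 167.9, 323.8])]
(array([ 0.62595449, -0.12456304,  1.29629132]), np.float64(0.03445392847061157))
```

View pics/w1.png

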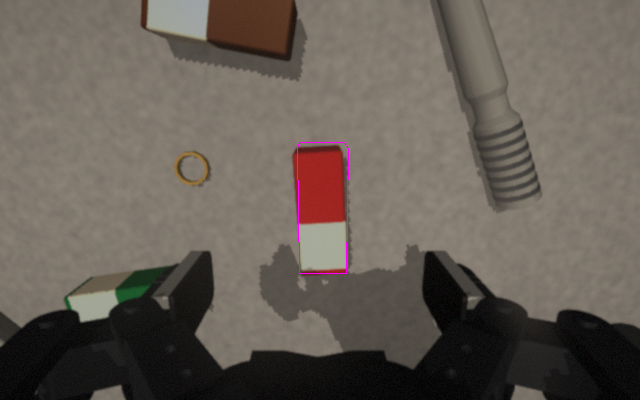

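The wrist view shows the red bar at (320,208) and the fit slightly rotated, so I use the wrist fit of (0.626, -0.1246, yaw 1.296).

>>> {"name": "send_rows", "arguments": {"steps": [[0,0,0,0,0,-0.72,1],[-0.05,0.05,0.5,0,0,0,1],[0,0,0.7,0,0,0,1],[0,0,0.6,0,0,0,1],[0,0,0.24,0,0,0,1],[0,0,0,0,0,0,1],[0,0,0,0,0,0,0],[0,0,0,0,0,0,0],[0,0,0,0,0,0,0],[0,0,0,0,0,0,0],[0,0,0,0,0,0,0],[0,0,0,0,0,0,0]]}}

```text
time: 7.83
position: [0.6272, -0.124, 0.0116]
eef_rot: [0.001, 0.797, 0.603, 0.001]
force: [0.5, 0.4, 5.3]
width: 0.0292
finger_force: 42.1
```

>>> {"name": "send_rows", "arguments": {"steps": [[0,0,0,0,0,0,0],[0,0,0,0,0,0,0],[0,0,0,0,0,0,0],[0,0,-0.4,0,0,0,0],[0,0,-0.7,0,0,0,0],[0,0,-0.7,0,0,0.6,0],[0,0,-0.7,0,0,0.9,0],[0,0,0,0,0,0.9,0],[0,0,0,0,0,0.9,0],[0,0,0,0,0,0.9,0],[0,0,0,0,0,0.9,0],[0,0,0,0,0,0.9,0]]}}

```text
time: 8.83
position: [0.6258, -0.1236, 0.1099]
eef_rot: [-0.0, 0.919, 0.395, -0.0]
force: [0.0, -0.4, -1.6]
width: 0.0291
finger_force: 41.2
```

>>> {"name": "send_rows", "arguments": {"steps": [[0,0,0,0,0,0.9,0],[0,0,0,0,0,0.9,0],[0,0,0,0,0,0.9,0],[0,0,0,0,0,0.9,0],[0,0,0,0,0,0.9,0],[0,0,0,0,0,0.9,0],[0,0,0,0,0,0.9,0],[0,0,0,0,0,0.46,0],[0,0,0,0,0,0,0]]}}

```text
time: 9.58
position: [0.6258, -0.1236, 0.1098]
eef_rot: [-0.0, 0.991, 0.137, -0.0]
force: [-0.5, 0.4, -1.2]
width: 0.0291
finger_force: 41.2
```

```bash
python3 plan.py 0.5378,-0.3780,0.11,-1.304
```

```text
t 9.58 p [ 0.6258 -0.1236  0.1098] psi -1.296 tilt [-0.0008  0.0002] w 0.0291 j6 2.67
0.5378,-0.3780,0.11,-1.304 turn az 0.1 = 1 x 0.095 | shift [-3.8   5.56 -0.01] = 8 x [-0.475  0.694 -0.001]
```

```bash
python3 plan.py 0.5233,-0.3820,0.11,-1.304
```

```text
t 9.58 p [ 0.6258 -0.1236  0.1098] psi -1.296 tilt [-0.0008  0.0002] w 0.0291 j6 2.67
0.5233,-0.3820,0.11,-1.304 turn az 0.1 = 1 x 0.095 | shift [-4.17  5.56 -0.01] = 8 x [-0.522  0.695 -0.001]
```

>>> {"name": "send_rows", "arguments": {"steps": [[-0.3,0.4,0,0,0,0.1,0],[-0.52,0.7,0,0,0,0,0],[-0.52,0.7,0,0,0,0,0],[-0.52,0.7,0,0,0,0,0],[-0.52,0.7,0,0,0,0,0],[-0.52,0.7,0,0,0,0,0],[-0.52,0.7,0,0,0,0,0],[-0.45,0.6,0,0,0,0,0],[-0.3,0.36,0,0,0,0,0],[0,0,0,0,0,0,0],[0,0,0,0,0,0,0],[0,0,0,0,0,0,0]]}}

```text
time: 10.58
position: [0.524, -0.3816, 0.1099]
eef_rot: [-0.001, 0.991, 0.133, -0.0]
force: [0.7, 0.5, -0.4]
width: 0.0291
finger_force: 41.2
```

```bash
python3 plan.py 0.5233,-0.3820,0.11,-1.304
```

```text
t 10.58 p [ 0.524  -0.3816  0.1099] psi -1.303 tilt [-0.0003  0.001 ] w 0.0291 j6 2.24
0.5233,-0.3820,0.11,-1.304 turn az 0.01 = 1 x 0.009 | shift [-0.02  0.   -0.  ] = 1 x [-0.02   0.005 -0.004]
```

>>> {"name": "send_rows", "arguments": {"steps": [[0,0,0.7,0,0,0,0],[0,0,0.7,0,0,0,0],[0,0,0.6,0,0,0,0],[0,0,0.27,0,0,0,0],[0,0,0.1,0,0,0,0],[0,0,0,0,0,0,0]]}}

```text
time: 11.08
position: [0.5238, -0.3803, 0.0156]
eef_rot: [-0.001, 0.991, 0.134, -0.001]
force: [0.3, 0.5, -1.6]
width: 0.029
finger_force: 41.9
```

>>> {"name": "send_rows", "arguments": {"steps": [[0,0,0,0,0,0,0.5],[0,0,0,0,0,0,0.5],[0,0,0,0,0,0,0.5],[0,0,0,0,0,0,0.5],[0,0,-0.5,0,0,0,0.5],[0,0,-0.9,0,0,0,0.5],[0,0,-0.9,0,0,0,1],[0,0,-0.4,0,0,0,1],[0,0,0,0,0,0,1],[0,0,0,0,0,0,1]]}}

```text
time: 11.92
position: [0.525, -0.3831, 0.1249]
eef_rot: [0.001, 0.991, 0.133, 0.001]
force: [-0.2, -0.7, -0.4]
width: 0.0853
finger_force: 0.0
```

```bash
python3 - <<'E'
from h import *
cv2.imwrite('pics/p2.png',np.hstack([cv2.resize(optics.capture('scene')[200:360,120:280],(400,400)),cv2.resize(optics.capture('side')[240:400,330:490],(400,400))]))
E
python3 plan.py 0.6352,0.1397,0.16,0.0 0.6352,0.1397,0.16,-0.52 0.6352,0.1397,0.16,1.05
```

```text
t 12.02 p [ 0.5233 -0.3818  0.1222] psi -1.304 tilt [-0.0016  0.0012] w 0.0852 j6 2.24
0.6352,0.1397,0.16,0.0 turn az -16.3 = 18 x -0.906 | shift [13.04  2.8  -0.95] = 15 x [ 0.869  0.186 -0.063]
0.6352,0.1397,0.16,-0.52 turn az 6.5 = 7 x 0.929 | shift [ 0.  0. -0.] = 0 x [ 0.  0. -0.]
0.6352,0.1397,0.16,1.05 turn az -19.63 = 21 x -0.935 | shift [ 0.  0. -0.] = 0 x [ 0.  0. -0.]
```

View pics/p2.png

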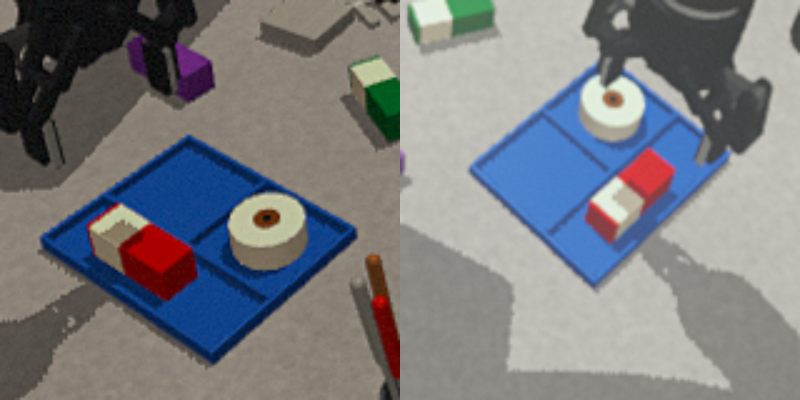

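Both pieces sit well in the blue tray: red bar at (142,250), felt wheel at (267,230). Next is the buff, the tapered piece confirmed earlier.

>>> {"name": "send_rows", "arguments": {"steps": [[0,0,-0.5,0,0,-0.9,1],[0,0,-0.45,0,0,-0.9,1],[0,0,0,0,0,-0.9,1],[0,0,0,0,0,-0.9,1],[0,0,0,0,0,-0.9,1],[0,0,0,0,0,-0.9,1],[0,0,0,0,0,-0.9,1],[0,0,0,0,0,-0.9,1],[0,0,0,0,0,-0.9,1],[0,0,0,0,0,-0.9,1],[0,0,0,0,0,-0.9,1],[0,0,0,0,0,-0.1,1]]}}

```text
time: 13.02
position: [0.523, -0.3816, 0.159]
eef_rot: [-0.002, 0.861, 0.509, -0.001]
force: [-0.6, -0.5, 0.2]
width: 0.0853
finger_force: 0.0
```

```bash
python3 plan.py 0.6352,0.1397,0.16,-0.504
```

```text
t 13.02 p [ 0.523  -0.3816  0.159 ] psi -0.503 tilt [-0.0033  0.0024] w 0.0853 j6 1.44
0.6352,0.1397,0.16,-0.504 turn az 0.02 = 1 x 0.019 | shift [12.77 -3.84 -0.02] = 15 x [ 0.851 -0.256 -0.002]
```

>>> {"name": "send_rows", "arguments": {"steps": [[0.5,-0.15,0,0,0,0,1],[0.85,-0.255,0,0,0,0,1],[0.85,-0.255,0,0,0,0,1],[0.85,-0.255,0,0,0,0,1],[0.85,-0.255,0,0,0,0,1],[0.85,-0.255,0,0,0,0,1],[0.85,-0.255,0,0,0,0,1],[0.85,-0.255,0,0,0,0,1],[0.85,-0.255,0,0,0,0,1],[0.85,-0.255,0,0,0,0,1],[0.85,-0.255,0,0,0,0,1],[0.85,-0.255,0,0,0,0,1]]}}

```text
time: 14.02
position: [0.61, 0.0215, 0.1599]
eef_rot: [-0.001, 0.862, 0.508, -0.001]
force: [0.2, 0.0, -0.4]
width: 0.0852
finger_force: 0.0
```

>>> {"name": "send_rows", "arguments": {"steps": [[0.85,-0.255,0,0,0,0,1],[0.85,-0.255,0,0,0,0,1],[0.85,-0.255,0,0,0,0,1],[0.37,-0.12,0,0,0,0,1],[0,0,0,0,0,0,1],[0,0,0,0,0,0,1],[0,0,0,0,0,0,1],[0,0,0,0,0,0,1]]}}

```text
time: 14.68
position: [0.6357, 0.1374, 0.1609]
eef_rot: [0.0, 0.862, 0.508, -0.001]
force: [0.4, -0.1, 0.3]
width: 0.0852
finger_force: 0.0
```

```bash
python3 - <<'E'
from h import *
im=optics.capture('wrist');c=optics.camera_params('wrist')
L=optics.outline_of('wrist','ring_buff'); print([(d['p'],d['box']) for d in L])
for d in L[:2]: print(fit(BUFF,[(d['pixels'].astype(np.float32),c)],0,True))
E
python3 plan.py 0.6352,0.1397,0.09,-0.504
```

```text
[(0.92, [295.0, 165.4, 332.7, 209.9])]
(array([0.63314543, 0.1394396 , 0.3009645 ]), np.float64(0.04567641019821167))
t 14.78 p [0.636  0.1375 0.1613] psi -0.506 tilt [-0.0004 -0.0004] w 0.0854 j6 2.29
0.6352,0.1397,0.09,-0.504 turn az -0.03 = 1 x -0.028 | shift [ 0.04 -0.04  1.78] = 2 x [ 0.019 -0.022  0.891]
```

>>> {"name": "send_rows", "arguments": {"steps": [[0.02,-0.07,0.5,0,0,0,1],[0,0,0.8,0,0,0,1],[0,0,0.8,0,0,0,1],[0,0,0.7,0,0,0,1],[0,0,0.6,0,0,0,1],[0,0,0.3,0,0,0,1],[0,0,0.03,0,0,0,1],[0,0,0,0,0,0,0],[0,0,0,0,0,0,0],[0,0,0,0,0,0,0],[0,0,0,0,0,0,0],[0,0,0,0,0,0,0]]}}

```text
time: 15.78
position: [0.6353, 0.1414, 0.0138]
eef_rot: [0.0, 0.861, 0.508, 0.001]
force: [-0.1, -0.6, 0.9]
width: 0.0284
finger_force: 39.4
```

>>> {"name": "send_rows", "arguments": {"steps": [[0,0,0,0,0,0,0],[0,0,0,0,0,0,0],[0,0,0,0,0,0,0],[0,0,0,0,0,0,0],[0,0,0,0,0,0,0],[0,0,-0.4,0,0,0,0],[0,0,-0.7,0,0,0,0],[0,0,-0.8,0,0,0,0],[0,0,-0.7,0,0,0,0],[0,0,-0.4,0,0,0,0],[0,0,0,0,0,0,0],[0,0,0,0,0,0,0]]}}

```text
time: 16.78
position: [0.6349, 0.1414, 0.1332]
eef_rot: [0.0, 0.861, 0.509, 0.001]
force: [-0.4, 0.1, -1.3]
width: 0.0286
finger_force: 39.5
```

```bash
python3 plan.py 0.4790,-0.3180,0.132,-0.506
```

```text
t 16.78 p [0.6349 0.1414 0.1332] psi -0.504 tilt [0.0026 0.0006] w 0.0286 j6 2.29
0.4790,-0.3180,0.132,-0.506 turn az 0.03 = 1 x 0.026 | shift [-11.94   2.16   0.03] = 13 x [-0.918  0.166  0.002]
```

>>> {"name": "send_rows", "arguments": {"steps": [[-0.4,0.07,0,0,0,0,0],[-0.8,0.15,0,0,0,0,0],[-0.9,0.16,0,0,0,0,0],[-0.9,0.16,0,0,0,0,0],[-0.9,0.16,0,0,0,0,0],[-0.9,0.16,0,0,0,0,0],[-0.9,0.16,0,0,0,0,0],[-0.9,0.16,0,0,0,0,0],[-0.9,0.16,0,0,0,0,0],[-0.9,0.16,0,0,0,0,0],[-0.9,0.16,0,0,0,0,0],[-0.9,0.17,0,0,0,0,0]]}}

```text
time: 17.78
position: [0.4981, -0.2526, 0.1301]
eef_rot: [-0.002, 0.861, 0.508, -0.001]
force: [-0.5, -1.1, -0.7]
width: 0.0288
finger_force: 39.5
```

>>> {"name": "send_rows", "arguments": {"steps": [[-0.8,0.15,0,0,0,0,0],[-0.6,0.12,0,0,0,0,0],[-0.35,0.06,0,0,0,0,0],[0,0,0,0,0,0,0],[0,0,0,0,0,0,0],[0,0,0,0,0,0,0]]}}

```text
time: 18.28
position: [0.4785, -0.3178, 0.1313]
eef_rot: [-0.001, 0.861, 0.509, -0.0]
force: [0.1, -0.0, -1.4]
width: 0.0289
finger_force: 39.5
```

```bash
python3 plan.py 0.4780,-0.3200,0.132,-0.506
```

```text
t 18.28 p [ 0.4785 -0.3178  0.1313] psi -0.503 tilt [-0.0014  0.0018] w 0.0289 j6 1.49
0.4780,-0.3200,0.132,-0.506 turn az 0.03 = 1 x 0.035 | shift [-0.05  0.02 -0.02] = 1 x [-0.055  0.016 -0.019]
```

>>> {"name": "send_rows", "arguments": {"steps": [[-0.05,0,0.5,0,0,0,0],[0,0,0.7,0,0,0,0],[0,0,0.7,0,0,0,0],[0,0,0.5,0,0,0,0],[0,0,0.3,0,0,0,0],[0,0,0.1,0,0,0,0],[0,0,0.07,0,0,0,0],[0,0,0,0,0,0,0],[0,0,0,0,0,0,0]]}}

```text
time: 19.03
position: [0.4789, -0.3199, 0.0181]
eef_rot: [0.0, 0.861, 0.509, 0.0]
force: [0.0, -0.1, -0.7]
width: 0.0285
finger_force: 39.6
```

>>> {"name": "send_rows", "arguments": {"steps": [[0,0,0,0,0,0,0.55],[0,0,0,0,0,0,0.55],[0,0,0,0,0,0,0.55],[0,0,0,0,0,0,0.55],[0,0,-0.4,0,0,0,0.55],[0,0,-0.8,0,0,0,0.55],[0,0,-0.8,0,0,0,0.55],[0,0,-0.8,0,0,0,1],[0,0,-0.6,0,0,0,1],[0,0,0,0,0,0,1],[0,0,0,0,0,0,1]]}}

```text
time: 19.95
position: [0.4792, -0.3218, 0.1552]
eef_rot: [0.002, 0.861, 0.508, 0.001]
force: [-0.1, 0.0, -0.5]
width: 0.0855
finger_force: 0.0
```

```bash
python3 plan.py 0.6115,0.0021,0.15,1.05 0.6115,0.0021,0.15,-0.5
```

```text
t 19.95 p [ 0.4792 -0.3218  0.1552] psi -0.504 tilt [ 0.0036 -0.0024] w 0.0855 j6 1.48
0.6115,0.0021,0.15,1.05 turn az -19.43 = 21 x -0.925 | shift [1.16 8.67 0.13] = 10 x [0.116 0.867 0.013]
0.6115,0.0021,0.15,-0.5 turn az 19.38 = 21 x 0.923 | shift [ 0.  0. -0.] = 0 x [ 0.  0. -0.]
```

>>> {"name": "send_rows", "arguments": {"steps": [[0,0,0,0,0,-0.93,1],[0,0,0,0,0,-0.93,1],[0,0,0,0,0,-0.93,1],[0,0,0,0,0,-0.93,1],[0,0,0,0,0,-0.93,1],[0,0,0,0,0,-0.93,1],[0,0,0,0,0,-0.93,1],[0,0,0,0,0,-0.93,1],[0,0,0,0,0,-0.93,1],[0,0,0,0,0,-0.93,1],[0,0,0,0,0,-0.93,1],[0,0,0,0,0,-0.93,1]]}}

```text
time: 20.95
position: [0.4768, -0.3201, 0.1512]
eef_rot: [-0.002, 0.556, 0.831, 0.0]
force: [-0.4, -1.4, -0.2]
width: 0.0852
finger_force: 0.0
```

>>> {"name": "send_rows", "arguments": {"steps": [[0,0,0,0,0,-0.92,1],[0,0,0,0,0,-0.92,1],[0,0,0,0,0,-0.92,1],[0,0,0,0,0,-0.92,1],[0,0,0,0,0,-0.92,1],[0,0,0,0,0,-0.92,1],[0,0,0,0,0,-0.92,1],[0,0,0,0,0,-0.92,1],[0,0,0,0,0,-0.92,1],[0,0,0,0,0,0,1]]}}

```text
time: 21.78
position: [0.4769, -0.3202, 0.1514]
eef_rot: [-0.002, 0.256, 0.967, 0.001]
force: [0.6, -0.1, -0.5]
width: 0.0853
finger_force: 0.0
```

>>> {"name": "send_rows", "arguments": {"steps": [[0.1,0.6,0,0,0,0,1],[0.12,0.9,0,0,0,0,1],[0.12,0.9,0,0,0,0,1],[0.12,0.9,0.2,0,0,0,1],[0.12,0.9,0.2,0,0,0,1],[0.12,0.9,0.2,0,0,0,1],[0.12,0.9,0.2,0,0,0,1],[0.12,0.9,0.2,0,0,0,1],[0.12,0.9,0.2,0,0,0,1],[0.12,0.87,0.2,0,0,0,1],[0,0,0,0,0,0,1],[0,0,0,0,0,0,1]]}}

```text
time: 22.78
position: [0.6084, 0.0054, 0.0953]
eef_rot: [-0.002, 0.256, 0.967, -0.001]
force: [-0.4, -0.6, -0.8]
width: 0.0857
finger_force: 0.0
```

>>> {"name": "send_rows", "arguments": {"steps": [[0,0,0,0,0,0,1],[0,0,0,0,0,0,1]]}}

```text
time: 22.95
position: [0.6085, 0.0025, 0.097]
eef_rot: [-0.001, 0.258, 0.966, -0.0]
force: [0.3, 0.1, -1.1]
width: 0.0855
finger_force: 0.0
```

```bash
python3 - <<'E'
from h import *
im=optics.capture('wrist');c=optics.camera_params('wrist')
L=optics.outline_of('wrist','bar_brown'); print([(d['p'],d['box']) for d in L])
for d in L[:2]: print(fit(BAR,[(d['pixels'].astype(np.float32),c)],0))
E
python3 plan.py 0.6115,0.0021,0.01,1.05
```

```text
[(0.76, [292.6, 146.3, 346.7, 272.5])]
(array([6.11149714e-01, 1.67462682e-03, 2.63114961e+00]), np.float64(0.0359460711479187))
t 23.05 p [0.6088 0.0022 0.0975] psi 1.049 tilt [-0.0001 -0.0002] w 0.0854 j6 0.53
0.6115,0.0021,0.01,1.05 turn az -0.01 = 1 x -0.014 | shift [-0.06  0.03  2.19] = 3 x [-0.02   0.01   0.729]
```

>>> {"name": "send_rows", "arguments": {"steps": [[-0.06,0.03,0.5,0,0,-0.12,1],[0,0,0.7,0,0,0,1],[0,0,0.6,0,0,0,1],[0,0,0.39,0,0,0,1],[0,0,0,0,0,0,1],[0,0,0,0,0,0,0],[0,0,0,0,0,0,0],[0,0,0,0,0,0,0],[0,0,0,0,0,0,0],[0,0,0,0,0,0,0],[0,0,0,0,0,0,0],[0,0,0,0,0,0,0]]}}

```text
time: 24.05
position: [0.6131, 0.0032, 0.0113]
eef_rot: [0.001, 0.252, 0.968, 0.0]
force: [-0.9, -0.8, 6.9]
width: 0.0293
finger_force: 42.3
```

>>> {"name": "send_rows", "arguments": {"steps": [[0,0,0,0,0,0,0],[0,0,0,0,0,0,0],[0,0,-0.4,0,0,0,0],[0,0,-0.7,0,0,0,0],[0,0,-0.7,0,0,-0.8,0],[0,0,-0.7,0,0,-0.8,0],[0,0,0,0,0,-0.8,0],[0,0,0,0,0,-0.8,0],[0,0,0,0,0,-0.8,0],[0,0,0,0,0,-0.8,0],[0,0,0,0,0,-0.8,0],[0,0,0,0,0,-0.2,0]]}}

```text
time: 25.05
position: [0.6115, 0.0036, 0.1095]
eef_rot: [-0.0, 0.022, 1.0, 0.0]
force: [0.7, 0.8, -0.6]
width: 0.0292
finger_force: 41.3
```

```bash
python3 plan.py 0.5021,0.3056,0.11,1.522
```

```text
t 25.05 p [0.6115 0.0036 0.1095] psi 1.527 tilt [-0.0007  0.0002] w 0.0292 j6 0.05
0.5021,0.3056,0.11,1.522 turn az 0.06 = 1 x 0.058 | shift [ 3.1   7.41 -0.01] = 9 x [ 0.344  0.823 -0.002]
```

>>> {"name": "send_rows", "arguments": {"steps": [[0.2,0.45,0,0,0,0.06,0],[0.34,0.82,0,0,0,0,0],[0.34,0.82,0,0,0,0,0],[0.34,0.82,0,0,0,0,0],[0.34,0.82,0,0,0,0,0],[0.34,0.82,0,0,0,0,0],[0.34,0.82,0,0,0,0,0],[0.34,0.82,0,0,0,0,0],[0.3,0.7,0,0,0,0,0],[0.22,0.52,0,0,0,0,0],[0,0,0,0,0,0,0],[0,0,0,0,0,0,0]]}}

```text
time: 26.05
position: [0.5022, 0.3069, 0.1095]
eef_rot: [-0.0, 0.024, 1.0, -0.0]
force: [0.0, 0.2, -1.7]
width: 0.0293
finger_force: 41.3
```

```bash
python3 plan.py 0.5021,0.3056,0.11,1.522
```

```text
t 26.05 p [0.5022 0.3069 0.1095] psi 1.522 tilt [-0.0003 -0.0004] w 0.0293 j6 0.6
0.5021,0.3056,0.11,1.522 turn az 0.0 = 1 x 0.001 | shift [ 0.   -0.03 -0.01] = 1 x [ 0.002 -0.033 -0.013]
```

>>> {"name": "send_rows", "arguments": {"steps": [[0,-0.03,0.7,0,0,0,0],[0,0,0.7,0,0,0,0],[0,0,0.6,0,0,0,0],[0,0,0.27,0,0,0,0],[0,0,0.1,0,0,0,0],[0,0,0,0,0,0,0]]}}

```text
time: 26.55
position: [0.5024, 0.3029, 0.0153]
eef_rot: [-0.001, 0.026, 1.0, -0.001]
force: [-0.0, 0.1, -0.6]
width: 0.0291
finger_force: 41.8
```

>>> {"name": "send_rows", "arguments": {"steps": [[0,0,0,0,0,0,0.55],[0,0,0,0,0,0,0.55],[0,0,0,0,0,0,0.55],[0,0,0,0,0,0,0.55],[0,0,-0.5,0,0,0,0.55],[0,0,-0.9,0,0,0,0.55],[0,0,-0.9,0,0,0,1],[0,0,-0.4,0,0,0,1],[0,0,0,0,0,0,1],[0,0,0,0,0,0,1]]}}

```text
time: 27.38
position: [0.504, 0.3051, 0.1243]
eef_rot: [0.001, 0.025, 1.0, 0.001]
force: [0.8, 0.5, -0.4]
width: 0.0853
finger_force: 0.0
```

```bash
python3 plan.py 0.4919,0.147,0.1,0.737 0.4919,0.147,0.1,1.522
```

```text
t 27.38 p [0.504  0.3051 0.1243] psi 1.52 tilt [0.0029 0.0017] w 0.0853 j6 0.6
0.4919,0.147,0.1,0.737 turn az 9.79 = 11 x 0.890 | shift [-2.72 -2.88  0.61] = 5 x [-0.545 -0.576  0.122]
0.4919,0.147,0.1,1.522 turn az -9.81 = 11 x -0.892 | shift [ 0.  0. -0.] = 0 x [ 0.  0. -0.]
```

>>> {"name": "send_rows", "arguments": {"steps": [[0,0,0,0,0,0.89,1],[0,0,0,0,0,0.89,1],[0,0,0,0,0,0.89,1],[0,0,0,0,0,0.89,1],[0,0,0,0,0,0.89,1],[0,0,0,0,0,0.89,1],[0,0,0,0,0,0.89,1],[0,0,0,0,0,0.89,1],[0,0,0,0,0,0.89,1],[0,0,0,0,0,0.89,1],[0,0,0,0,0,0.89,1]]}}

```text
time: 28.3
position: [0.5017, 0.3038, 0.1207]
eef_rot: [-0.001, 0.407, 0.914, -0.002]
force: [-0.9, -0.5, 0.3]
width: 0.0861
finger_force: 0.0
```

>>> {"name": "send_rows", "arguments": {"steps": [[-0.5,-0.5,0.1,0,0,0,1],[-0.6,-0.64,0.2,0,0,0,1],[-0.6,-0.64,0.2,0,0,0,1],[-0.6,-0.64,0.1,0,0,0,1],[-0.42,-0.46,0,0,0,0,1],[0,0,0,0,0,0,1],[0,0,0,0,0,0,1],[0,0,0,0,0,0,1],[0,0,0,0,0,0,1]]}}

```text
time: 29.05
position: [0.4909, 0.1475, 0.0985]
eef_rot: [-0.0, 0.405, 0.915, 0.0]
force: [-1.7, 0.6, 0.4]
width: 0.0851
finger_force: 0.0
```

```bash
python3 - <<'E'
from h import *
im=optics.capture('wrist');c=optics.camera_params('wrist')
L=optics.outline_of('wrist','brush'); print([(d['p'],d['box']) for d in L])
for d in L[:2]: print(fit(W,[(d['pixels'].astype(np.float32),c)],0,True))
E
python3 plan.py 0.4919,0.147,0.01,0.737
```

```text
[(0.66, [272.4, 162.3, 362.1, 249.3])]
(array([0.49029005, 0.1472554 , 0.1974456 ]), np.float64(0.017946720123291016))
t 29.15 p [0.491  0.1476 0.0987] psi 0.738 tilt [0.0001 0.0002] w 0.085 j6 1.12
0.4919,0.147,0.01,0.737 turn az 0.02 = 1 x 0.018 | shift [-0.03  0.01  2.22] = 3 x [-0.009  0.002  0.739]
```

Centred. Lower 2.22, grip, lift 2.4.

>>> {"name": "send_rows", "arguments": {"steps": [[0,0,0.5,0,0,0,1],[0,0,0.7,0,0,0,1],[0,0,0.6,0,0,0,1],[0,0,0.42,0,0,0,1],[0,0,0,0,0,0,1],[0,0,0,0,0,0,0],[0,0,0,0,0,0,0],[0,0,0,0,0,0,0],[0,0,0,0,0,0,0],[0,0,0,0,0,0,0],[0,0,0,0,0,0,0],[0,0,0,0,0,0,0]]}}

```text
time: 30.15
position: [0.4921, 0.1473, 0.0118]
eef_rot: [0.001, 0.405, 0.914, 0.001]
force: [-1.2, 0.5, 6.3]
width: 0.0545
finger_force: 42.4
```

>>> {"name": "send_rows", "arguments": {"steps": [[0,0,0,0,0,0,0],[0,0,-0.4,0,0,0,0],[0,0,-0.7,0,0,0,0],[0,0,-0.7,0,0,0,0],[0,0,-0.6,0,0,0,0],[0,0,0,0,0,0,0],[0,0,0,0,0,0,0]]}}

```text
time: 30.73
position: [0.4925, 0.147, 0.1081]
eef_rot: [0.002, 0.405, 0.914, 0.002]
force: [-0.1, 0.2, -1.8]
width: 0.054
finger_force: 42.5
```

```bash
python3 plan.py 0.5500,0.3733,0.106,0.737
```

```text
t 30.73 p [0.4925 0.147  0.1081] psi 0.737 tilt [0.0048 0.0013] w 0.054 j6 1.12
0.5500,0.3733,0.106,0.737 turn az -0.0 = 1 x -0.004 | shift [3.22 4.87 0.05] = 7 x [0.461 0.695 0.007]
```

>>> {"name": "send_rows", "arguments": {"steps": [[0.3,0.4,0,0,0,0,0],[0.47,0.72,0,0,0,0,0],[0.47,0.72,0,0,0,0,0],[0.47,0.72,0,0,0,0,0],[0.47,0.72,0,0,0,0,0],[0.47,0.72,0,0,0,0,0],[0.37,0.57,0,0,0,0,0],[0.2,0.3,0,0,0,0,0],[0,0,0,0,0,0,0],[0,0,0,0,0,0,0],[0,0,0,0,0,0,0]]}}

```text
time: 31.65
position: [0.5474, 0.3714, 0.1047]
eef_rot: [-0.001, 0.405, 0.914, -0.002]
force: [-0.8, -0.9, 0.2]
width: 0.0538
finger_force: 42.5
```

```bash
python3 plan.py 0.5500,0.3733,0.106,0.737
```

```text
t 31.65 p [0.5474 0.3714 0.1047] psi 0.736 tilt [-0.0024 -0.0023] w 0.0538 j6 1.43
0.5500,0.3733,0.106,0.737 turn az -0.01 = 1 x -0.007 | shift [-0.01  0.08 -0.03] = 1 x [-0.009  0.08  -0.032]
```

Lower 2.27 (2.4 - 0.1 - 0.03), release and clear.

>>> {"name": "send_rows", "arguments": {"steps": [[0,0.05,0.7,0,0,0,0],[0,0,0.7,0,0,0,0],[0,0,0.5,0,0,0,0],[0,0,0.27,0,0,0,0],[0,0,0.1,0,0,0,0],[0,0,0,0,0,0,0]]}}

```text
time: 32.15
position: [0.5489, 0.3722, 0.0153]
eef_rot: [-0.001, 0.406, 0.914, -0.001]
force: [0.3, -0.1, -1.0]
width: 0.0543
finger_force: 46.3
```

>>> {"name": "send_rows", "arguments": {"steps": [[0,0,0,0,0,0,0.8],[0,0,0,0,0,0,0.8],[0,0,0,0,0,0,0.8],[0,0,0,0,0,0,0.8],[0,0,-0.5,0,0,0,0.8],[0,0,-0.9,0,0,0,0.8],[0,0,-0.9,0,0,0,1],[0,0,-0.9,0,0,0,1],[0,0,-0.9,0,0,0,1],[0,-0.8,-0.3,0,0,0,1],[0,-0.9,0,0,0,0,1],[0,-0.9,0,0,0,0,1]]}}

```text
time: 33.15
position: [0.4736, 0.3047, 0.1932]
eef_rot: [0.001, 0.405, 0.914, 0.002]
force: [0.2, -0.2, 0.5]
width: 0.0854
finger_force: 0.0
```

>>> {"name": "send_rows", "arguments": {"steps": [[0,-0.9,0,0,0,0,1],[0,-0.9,0,0,0,0,1],[0,-0.9,0,0,0,0,1],[0,0,0,0,0,0,1],[0,0,0,0,0,0,1]]}}

```text
time: 33.57
position: [0.3912, 0.2304, 0.1916]
eef_rot: [-0.0, 0.405, 0.914, -0.0]
force: [0.2, 0.7, -0.6]
width: 0.0854
finger_force: 0.0
```

```bash
cat > check.py <<'E'
from h import *
import pickle
T=pickle.load(open('pose.pkl','rb')); T['tray_yellow'][2]=-.049
ims={c:optics.capture(c) for c in("scene","side")}; cam={c:optics.camera_params(c) for c in ims}
for n,t,near in(('bar_brown','tray_yellow',(.5021,.3056)),('brush','tray_yellow',(.55,.373)),('bar_red','tray_blue',(.523,-.382)),('felt_wheel','tray_blue',(.562,-.299)),('ring_buff','tray_blue',(.478,-.32)),('bar_green',None,(.485,-.1426))):
    z=.004 if t else 0; S=SH[n]; obs=[]
    for c in ims:
        q=proj([[*near,z+.015]],cam[c])[0]
        L=[d for d in optics.outline_of(c,n) if np.hypot((d['box'][0]+d['box'][2])/2-q[0],(d['box'][1]+d['box'][3])/2-q[1])<15]
        if L: obs.append((L[0]['pixels'].astype(np.float32),cam[c]))
    if not obs: print(n,'not seen'); continue
    p,f=fit(S,obs,z,'bar' not in n); d=p[:2]-(T[t][:2] if t else T[n][:2]); a=T[t][2] if t else 0
    print(n,len(obs),'world',p.round(3),'IoU err',round(f,3),'in tray' if t else 'moved',np.round([np.cos(a)*d[0]+np.sin(a)*d[1],-np.sin(a)*d[0]+np.cos(a)*d[1]],4))
cv2.imwrite('pics/end.png',np.vstack([np.hstack([cv2.resize(ims['scene'][240:360,120:280],(400,300)),cv2.resize(ims['side'][250:370,340:500],(400,300))]),np.hstack([cv2.resize(ims['scene'][120:240,350:510],(400,300)),cv2.resize(ims['side'][90:210,210:370],(400,300))])]))
E
python3 check.py
```

```text
bar_brown 2 world [0.502 0.304 2.988] IoU err 0.123 in tray [ 0.0001 -0.043 ]
brush 2 world [0.55  0.374 0.082] IoU err 0.093 in tray [0.0448 0.0286]
bar_red 2 world [ 0.526 -0.381  0.263] IoU err 0.071 in tray [-0.0122 -0.0419]
felt_wheel 2 world [ 0.562 -0.299  0.143] IoU err 0.051 in tray [0.0444 0.0276]
ring_buff 2 world [ 0.48  -0.322  0.334] IoU err 0.076 in tray [-0.0414  0.0275]
bar_green 2 world [ 0.485 -0.143  2.943] IoU err 0.095 moved [0.0001 0.    ]
```

View pics/end.png

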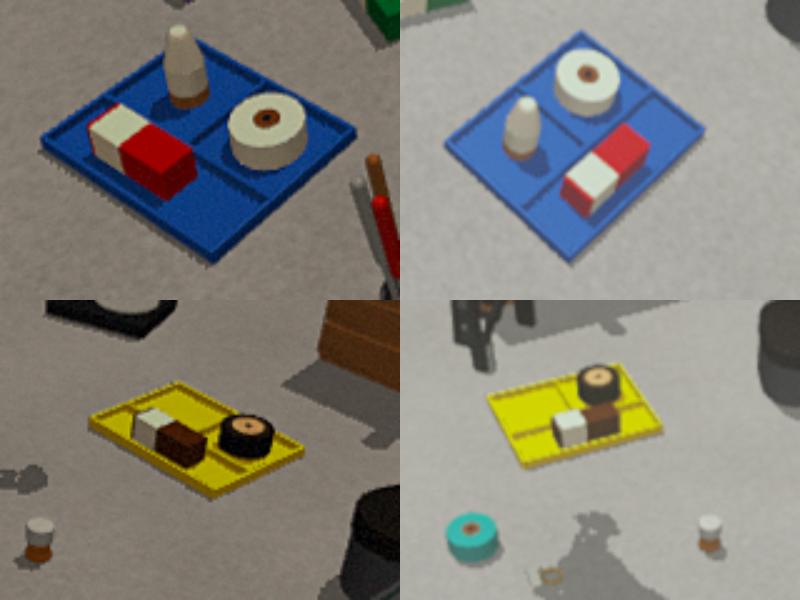

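All five pieces are centred in their bays in both views. The buff is upright at (187,65), and the green bar has not moved. The arm is clear, so I hand in.

```bash
python3 -c "
from station import robot
print(robot.hand_in())"
```

```text
the job is handed in; nothing more can be done
None
```

Both kits are made up and the job is handed in at about 34 s of robot time: the final camera check put all five pieces within a few millimetres of where they should be in their bays, with the green bar unmoved, but the hand-in returned no verdict.

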